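# Close down the key-cutting machine

## Task

Close down the key-cutting machine by pushing with the fingertips: first push the orange clamp carriage along its rails fully home to its stop at the machine's left end (the robot's left), then push the raised clear guard fully down, and last push the open chip drawer in the base fully shut. Do not slam anything, leave the red start button alone, and do not pick up or shift the loose things lying about.

Things in the scene. Friction and masses are not known exactly. Their poses are not given: they have to be found in the camera images.
- machine: Grey and orange key-cutting machine, fixed. Base 270 mm deep (its x), 400 wide (its y), deck at z = 85 mm. Origin on the table; x points from its front (drawer side, towards the robot) to the back, y to the robot's left. Front face at x = -120 mm. Two rails (tops at z = 99 mm) run along y at x = -108 and -72 mm, between end blocks at y = +-180 mm.
- carriage (a joint): Position of the clamp carriage in m: 0 is home, against the stop at the left end; larger is farther to the right (machine -y); it can go to 0.13. Stays where it is left; about 2 N moves it.
- carriage_side (a point): Centre of the carriage's right-hand (machine -y) side face, to be pushed towards machine +y. The carriage is an orange block 50 (x) by 60 (y) by 45 mm (z 90 to 135 mm above the table), centre at machine x = -90 mm; when home this face is at machine y = +105 mm. A black T-knob on it, 22 by 40 mm, reaches z = 166 mm; a small steel jaw sticks out of its back.
- guard (a joint): Angle of the clear guard in rad: 0 is fully down (flat, level), larger is raised; stop at 1.5. Stiff hinge: it stays at any angle, about 3 N downward at its lip moves it.
- guard_lip (a point): Middle of the outer (upper) face of the orange lip, 14 by 10 mm, on the free edge of the guard: a clear plate 150 mm wide (y), 5 mm thick. The lip is on the robot's side and goes up when raised; raised, the outer face looks up and away from the robot. This point is 105 mm from the hinge axis, 5 mm above the plate's mid-plane. z: outer normal; x: from lip to hinge.
- hinge_axis (a point): Fixed point, middle of the guard's hinge axis (along machine y): machine x = 70 mm, y = 0, z = 160 mm. Behind it stands an orange housing (machine x 85 to 145 mm, y +-95 mm, up to z = 195 mm), with an aluminium motor on its left up to z = 173 mm; beside it two grey cheeks (x 30 to 80 mm, y +-75 to 95 mm, up to z = 145 mm).
- chip_drawer (a joint): How far the chip drawer is out, in m: 0 is shut; it slides out towards the robot (machine -x) as far as 0.10. Stays where it is left; about 2 N moves it.
- drawer_face (a point): Centre of the outer face of the drawer's orange front panel, 160 mm wide (y) and 55 mm tall (14.5 to 69.5 mm above the table), no knob, in the middle of the machine's front; push it towards machine +x. When shut this point is at machine x = -132 mm.
- start_button (a joint): Travel of the red start button in m, 0 = not pressed, 0.005 = fully in. It is 22 mm across, in a black housing on the front of the base, 150 mm to the right (machine -y) of the drawer's middle and 48 mm above the table. Leave it alone.
- key_blank: Loose brass key blank, 55 mm long, 4 mm thick, lying on the right part of the machine's deck (about machine x = 10, y = -150 mm). Origin near the middle of its underside.
- padlock: Loose brass padlock, standing, 20 by 42 mm, 67 mm high, in front of the machine left of the drawer. Origin at the centre of its underside.
- screwdriver: Loose screwdriver, 160 mm long, lying in front of the machine right of the drawer. Origin at the middle of its underside, x axis along it.
- brush: Loose bench brush lying on the table at the left. Origin at the middle of its underside, x axis along it.
- oil_can: Loose white and red oil can, 52 mm across, 120 mm tall, standing at one side of the machine. Origin at the centre of its underside.
- mug: Loose blue mug, 76 mm across, 90 mm tall, standing at one side of the machine. Origin at the centre of its underside.
- key_tray: Loose flat blue tray, 100 by 140 mm, 25 mm high, on the table at the right. Origin at the centre of its underside.

How it is judged:
By the outcome, as a careful person would: the job done as asked, in the order asked, and still so for the second after the job is handed in, with the robot touching nothing.
It also fails if it takes over 64 s, if anything falls off the work surface, if the arm or the gripper's body presses on something with over 40 N, if the wrist force passes 120 N, or if a joint passes its speed limit or range.

## Robot

A 6-joint arm with a two-finger parallel gripper is mounted at the origin on the work surface. World frame = base frame: x ahead of the robot, y to its left, z up, the work surface at z = 0. Lengths are in m, angles in rad, forces in N, time in s.
With the tool pointing down it reaches from about 0.35 to 0.775 m from the base axis. Payload 7.3 kg.
Tool frame: the origin (TCP) lies between the finger pads; the fingertips stand 19 mm ahead of it and the grasp point (between the pads) is the TCP; z points along the fingers, y is the direction in which the jaws open and shut (so a half turn about z gives the same grasp; the last joint's range is limited). The gripper opens to 92 mm and grips with 3 to 60 N. Pads are 19 mm wide; open, the fingers measure 130 mm over their backs; the gripper's body (75 mm by 190 mm) begins 47 mm behind the grasp point.
Start: joints at [-1.452, 0.342, 1.524, -0, 1.275, -0.146], TCP at [0.137, -0.507, 0.246] pointing down, gripper open.
Joint ranges: [-2.53, 2.53], [-0.77, 2.02], [0.04, 2.7], [-1, 4.14], [0.28, 2.66], [-3.11, 3.11]. Speed limits (rad/s): [2.57, 2.57, 3.14, 3.14, 3.14, 3.14].

## Interface

Orientations are given as a unit quaternion [x, y, z, w].
In Python, from cell import get_obs, camera, camera_model, hand_in gives the robot as it stands. The module is installed in compiled form; this text tells all that it offers.
- The arm moves only by the tool move_arm, never from a script. Its argument "moves" is a list that holds one entry, the list of rows, each a list of 4 numbers: the shift along the world's x, y, z in cm, then the turn about the world's z in rad. A call has 1 to 10 rows; each row is the pose to reach, as a shift and turn from the pose commanded when the call began; what a row does not reach only later rows make up. A row lasts 1/12 s, in which the tool goes at most 41.7 mm and 7.16 degrees, less where a joint would pass 70% of its speed; a pose out of reach is approached as far as the arm can. A call with a gripper value outside its range is refused whole. "jaw" is the finger opening in cm, from 0 to 9.18, set as the call begins (left out, the last holds). The fingers move at their own pace and stop on an object; "newtons" is the grip in N (left out, the last holds). Time passes only in rows, so rows that repeat a pose let the fingers close. It gives the time, the measured TCP pose, the force and the opening at its end, in the units of the state.
- get_obs(): the state, without advancing time (a new reading comes with each control period).
- camera(name): name is "scene" or "side" or "wrist"; returns the picture (420x560x3 uint8, red, green, blue); there is no depth.
- camera_model(name): a dict with "fovy" (degrees; the focal length in pixels is half the picture's height over the tangent of half this angle, whatever the lens; pixels are square), "cx", "cy" (the principal point, pixels), "D" ([k1, k2, p1, p2, k3] as OpenCV has them; the pictures are not rectified), "R" (3x3) and "t" (3): a world point X has camera coordinates R X + t; the wrist camera has in their place "hand_eye" (4x4, takes a point from camera to tool coordinates, whose origin is the TCP and whose axes are the flange's). Camera axes: x right, y down, z forward; pixel columns grow to the right and rows downward; lengths in m; the calibration is good to about 2 mm. A picture is of the moment at which its call begins: read the wrist's pose just before it. camera_model takes no time and is no camera call.
- hand_in(): hands the job in, once; it reports no verdict.
The state is a dict: "time_s": time; "q": joint angles; "qvel": joint speeds; "effort": joint torques, N m; "ee_pos": TCP position; "tool_rot": TCP orientation; "wrist_force": force on the tool from outside, world axes, zero at the start; "wrist_torque": the same for the moment, N m; "opening": finger opening in m.
Only numpy, scipy, OpenCV 4.12 (cv2) and the standard library are available. Lean on these libraries where they do the work, as an engineer would, in place of code of your own. Each camera call takes 0.05 s, during which the arm holds its last target. There are 200 camera calls.

## Working session

There is one attempt and no reset: what is moved stays moved. The work goes in short steps, Python scripts to look and compute and a tool call to move; the robot and the scene stay as the last step left them, time stands still between calls to the robot, and variables do not carry over. Pictures are saved under pics/ and viewed, about 8 in all and at most 12, crops included, and the job is handed in when it is done.

Besides the shell and the picture viewer there is one more tool, called after "Request:" in YAML: its name, and indented under it one key for each argument. move_arm: Moves the arm, as the interface text tells. Its arguments: {"type":"object","properties":{"moves":{"type":"array","items":{"type":"array","items":{"type":"array","items":{"type":"number"}}}},"jaw":{"type":"number"},"newtons":{"type":"number"}},"required":["moves"]}

```bash
mkdir -p pics
cat > h.py <<'E'
import numpy as np, cv2
from cell import *
def K(m):
    f=210/np.tan(np.radians(m["fovy"])/2); return np.array([[f,0,m["cx"]],[0,f,m["cy"]],[0,0,1]])
def save(n,fn):
    im=camera(n); cv2.imwrite("pics/"+fn+".png",im[:,:,::-1]); return im
def ray(n,uv):
    m=camera_model(n); p=cv2.undistortPoints(np.array([[uv]],float),K(m),np.array(m["D"],float))[0,0]
    R=np.array(m["R"]);t=np.array(m["t"]); return -R.T@t, R.T@np.array([p[0],p[1],1])
def onz(n,uv,z):
    o,d=ray(n,uv); return o+d*(z-o[2])/d[2]
def proj(n,X):
    m=camera_model(n); r,_=cv2.Rodrigues(np.array(m["R"]))
    return cv2.projectPoints(np.array(X,float).reshape(-1,1,3),r,np.array(m["t"],float),K(m),np.array(m["D"],float))[0][:,0]
E
python3 - <<'E'
from h import *
a=save("scene","s1");b=save("side","d1")
for n in("scene","side"):
    m=camera_model(n);print(n,-np.array(m["R"]).T@m["t"],np.array(m["R"])[2])
print(get_obs())
E
```

```text
scene [ 0.55728877 -1.15961101  1.25075395] [-0.01265841  0.72147561 -0.69232413]
side [0.07373024 0.75150229 0.72559005] [ 0.44489712 -0.69859819 -0.56038123]
{'time_s': 0.1, 'q': array([-1.45203333e+00,  3.42615176e-01,  1.52488142e+00, -1.34990385e-05,
        1.27541303e+00, -1.46076032e-01]), 'qvel': array([ 3.80673333e-05, -2.94018903e-04, -3.26219962e-03,  4.83550051e-04,
        1.81789410e-03,  1.24257596e-03]), 'effort': array([ 4.04111879e-04, -4.32005095e+01, -2.44693315e+01,  7.19221216e-02,
        5.26156963e-02, -4.45840988e-05]), 'ee_pos': array([ 0.13736111, -0.50637545,  0.24514809]), 'tool_rot': array([ 9.91244865e-01,  1.32034784e-01,  2.53706423e-06, -6.58514483e-04]), 'wrist_force': array([ 0.49492688,  0.51873524, -0.50445261]), 'wrist_torque': array([0.01581437, 0.02612461, 0.03659205]), 'opening': 0.09184527946087526}
```

View pics/s1.png

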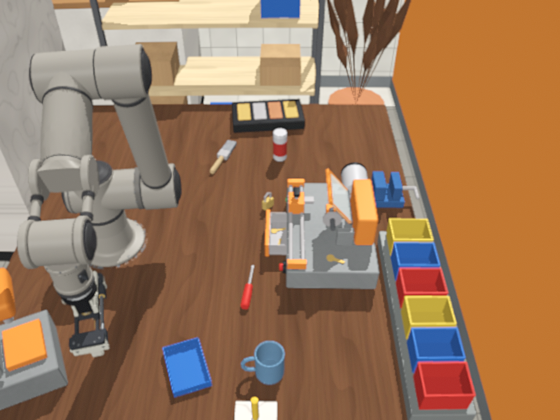

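View pics/d1.png

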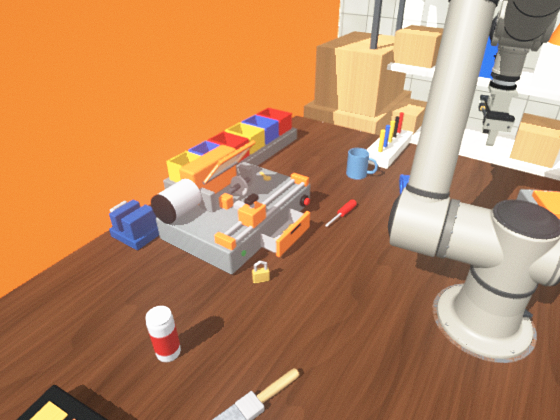

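The scene view shows the machine at about (325,235), the carriage near (297,197), the guard raised and the drawer open. The side view shows the carriage at about (250,213) and the drawer front at (293,232). I'll zoom both views.

Run:
```python
import cv2
a=cv2.imread("pics/s1.png")[150:300,245:395];cv2.imwrite("pics/s1c.png",cv2.resize(a,None,fx=4,fy=4,interpolation=cv2.INTER_CUBIC))
a=cv2.imread("pics/d1.png")[130:280,140:325];cv2.imwrite("pics/d1c.png",cv2.resize(a,None,fx=4,fy=4,interpolation=cv2.INTER_CUBIC))
```

```text
(no output)
```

View pics/s1c.png

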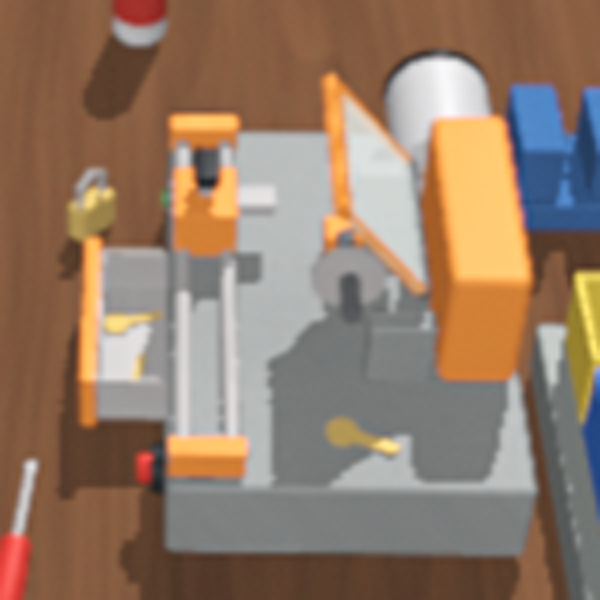

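View pics/d1c.png

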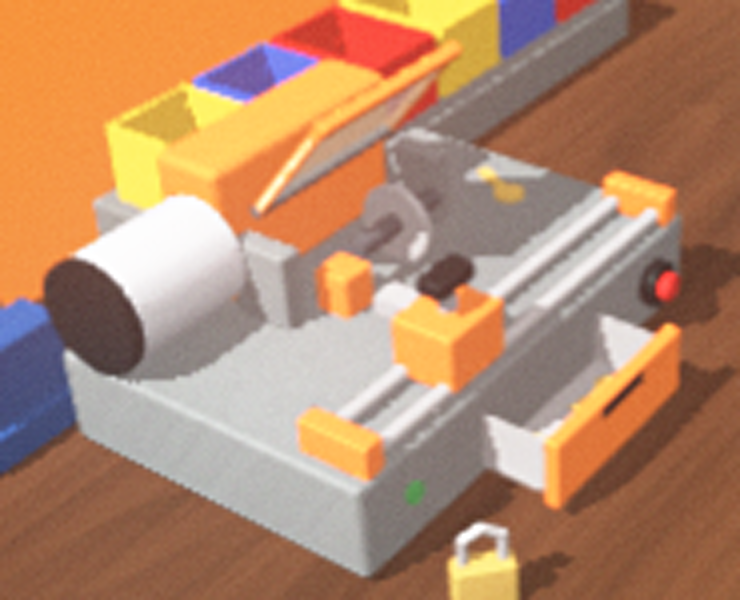

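Run:
```python
from h import *
S=lambda c:((c[0]+.5)/4-.5+245,(c[1]+.5)/4-.5+150)
D=lambda c:((c[0]+.5)/4-.5+140,(c[1]+.5)/4-.5+130)
P=lambda t,n,uv,z:print(t,np.round(onz(n,uv,z),4))
P("FR s","scene",S((165,487)),.085)
P("BR s","scene",S((536,487)),.085)
P("FL d","side",D((365,489)),.085)
P("BL d","side",D((70,360)),.085)
P("FR d","side",D((683,216)),.085)
P("car bottom R front","scene",S((174,253)),.090)
P("car bottom R back","scene",S((237,253)),.090)
P("car top L front d","side",D((455,352)),.135)
P("drawer top R s","scene",S((80,380)),.0695)
P("drawer top L s","scene",S((85,238)),.0695)
P("drawer top L d","side",D((553,452)),.0695)
P("drawer top R d","side",D((680,328)),.0695)
P("padlock s bottom","scene",S((80,238)),.0)
P("padlock d","side",D((485,560)),.05)
# lip ends, two-view
def tri(a,b):
    o1,d1=ray("scene",a);o2,d2=ray("side",b)
    s=np.linalg.lstsq(np.c_[d1,-d2],o2-o1,rcond=None)[0];p,q=o1+d1*s[0],o2+d2*s[1];return (p+q)/2,np.linalg.norm(p-q)
print("lip left",tri(S((328,78)),D((318,130))))
print("lip right",tri(S((345,212)),D((457,48))))
```

```text
FR s [ 0.5758 -0.1907  0.085 ]
BR s [ 0.8452 -0.1897  0.085 ]
FL d [0.5784 0.2016 0.085 ]
BL d [0.8338 0.2076 0.085 ]
FR d [ 0.5735 -0.187   0.085 ]
car bottom R front [0.5843 0.049  0.09  ]
car bottom R back [0.635  0.0493 0.09  ]
car top L front d [0.5742 0.1104 0.135 ]
drawer top R s [ 0.5111 -0.0714  0.0695]
drawer top L s [0.5115 0.0878 0.0695]
drawer top L d [0.5111 0.0937 0.0695]
drawer top R d [ 0.5106 -0.0724  0.0695]
padlock s bottom [0.5044 0.1612 0.    ]
padlock d [0.5024 0.1833 0.05  ]
lip left (array([0.70007424, 0.08126274, 0.24500703]), np.float64(0.0006816156025835926))
lip right (array([ 0.70142937, -0.06989315,  0.24377038]), np.float64(0.003877359533309298))
```

Request:
move_arm:
  moves:
    - [[1,0,2,-0.03],[3,1,4,-0.06],[6,3,4,-0.1],[9,6,4,-0.14],[12,9,4,-0.18],[15,12,4,-0.22],[18,15,4,-0.25],[21,18,4,-0.265],[24,21,4,-0.265],[26,23,4,-0.265]]
  jaw: 0
  newtons: 20

```text
time_s: 0.93
ee_pos: [0.3988, -0.2742, 0.2856]
tool_rot: [1.0, 0.0, -0.0, -0.0]
wrist_force: [0.1, -0.1, 0.6]
opening: 0.03
```

Request:
move_arm:
  moves:
    - [[2,2.5,0,0],[4,5,0,0],[6.5,8,0,0],[9,11,0,0],[11.5,14,0,0],[14,17,0,0],[16.5,20.5,0,0],[19,24,0,0],[20.5,26.5,0,0],[20.9,27.7,0,0]]

```text
time_s: 1.77
ee_pos: [0.6079, 0.0042, 0.2845]
tool_rot: [1.0, 0.002, -0.0, -0.001]
wrist_force: [-0.8, 0.2, -0.6]
opening: 0.0007
```

Run:
```python
from h import *
o=get_obs();print(o["time_s"],o["ee_pos"],o["tool_rot"],o["wrist_force"],o["opening"])
save("wrist","w1");im=save("scene","s2")
cv2.imwrite("pics/s2c.png",cv2.resize(im[110:310,200:400],None,fx=3,fy=3,interpolation=cv2.INTER_CUBIC))
```

```text
1.7667 [0.60791382 0.00415158 0.28452252] [ 9.99998418e-01  1.60741703e-03 -4.29325695e-04 -6.29798106e-04] [-0.79740518  0.24781021 -0.58318954] 0.0007121188393534333
```

View pics/w1.png

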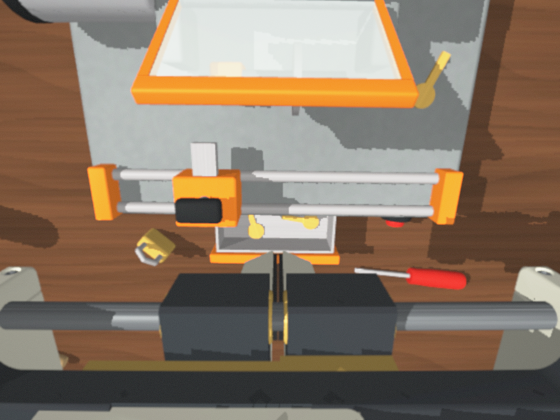

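The wrist view shows the carriage's right edge at about (240,175-223), the drawer face at row 257, the lip along rows 80-102 from u=135 to 417, and the rail end blocks. I'll check these against the earlier estimates.

```bash
cat >> h.py <<'E'
def wonz(uv,z,o=None):
    from scipy.spatial.transform import Rotation as Ro
    o=o or get_obs(); m=camera_model("wrist");H=np.array(m["hand_eye"]);R=Ro.from_quat(o["tool_rot"]).as_matrix()
    p=cv2.undistortPoints(np.array([[uv]],float),K(m),np.array(m["D"],float))[0,0]
    d=R@H[:3,:3]@np.array([p[0],p[1],1]);c=R@H[:3,3]+o["ee_pos"];return c+d*(z-c[2])/d[2]
E
python3 - <<'E'
from h import *
for t,uv,z in[("car top R back",(240,172),.135),("car top R front",(240,200),.135),("blockL",(91,168),.11),("blockR",(460,170),.11),("lip edge L",(136,90),.248),("lip edge R",(416,94),.248),("drawer L",(211,256),.0695),("drawer R",(339,256),.0695),("padlock",(155,246),.05)]:
    print(t,np.round(wonz(uv,z),4))
m=camera_model("wrist");print(np.array(m["hand_eye"])[:3,3])
E
```

```text
car top R back [0.6366 0.0363 0.135 ]
car top R front [0.6099 0.0372 0.135 ]
blockL [0.6358 0.1882 0.11  ]
blockR [ 0.6347 -0.1805  0.11  ]
lip edge L [0.7009 0.0755 0.248 ]
lip edge R [ 0.6993 -0.0701  0.248 ]
drawer L [0.52   0.0834 0.0695]
drawer R [ 0.5205 -0.0738  0.0695]
padlock [0.5244 0.159  0.05  ]
[ 0.08438399  0.0008881  -0.13900558]
```

Request:
move_arm:
  moves:
    - [[0,-0.8,-2,0],[0,-0.8,-5,0],[0,-0.8,-8,0],[0,-0.8,-11,0],[0,-0.8,-13.5,0],[0,-0.8,-15,0],[0,-0.8,-15.5,0],[0,-0.8,-15.5,0]]

```text
time_s: 2.53
ee_pos: [0.6052, -0.009, 0.1296]
tool_rot: [1.0, -0.001, -0.002, 0.0]
wrist_force: [-0.1, -0.4, -0.1]
opening: 0.0002
```

Request:
move_arm:
  moves:
    - [[0,0.3,0,0],[0,0.6,0,0],[0,0.9,0,0],[0,1.2,0,0],[0,1.5,0,0],[0,1.8,0,0],[0,2.1,0,0],[0,2.4,0,0],[0,2.7,0,0],[0,3.0,0,0]]

```text
time_s: 3.37
ee_pos: [0.6064, 0.0226, 0.1307]
tool_rot: [1.0, -0.0, -0.0, 0.0]
wrist_force: [-0.6, -0.2, 0.3]
opening: 0.0003
```

Request:
move_arm:
  moves:
    - [[0,0.3,0,0],[0,0.6,0,0],[0,0.9,0,0],[0,1.2,0,0],[0,1.5,0,0],[0,1.8,0,0],[0,2.1,0,0],[0,2.4,0,0],[0,2.7,0,0],[0,3.0,0,0]]

```text
time_s: 4.2
ee_pos: [0.6065, 0.0525, 0.1308]
tool_rot: [1.0, -0.0, 0.0, 0.0]
wrist_force: [1.1, -2.4, -0.3]
opening: 0.0003
```

Request:
move_arm:
  moves:
    - [[0,0.3,0,0],[0,0.6,0,0],[0,0.9,0,0],[0,1.2,0,0],[0,1.5,0,0],[0,1.8,0,0],[0,2.1,0,0],[0,2.4,0,0],[0,2.6,0,0],[0,2.8,0,0]]

```text
time_s: 5.03
ee_pos: [0.6065, 0.0806, 0.1308]
tool_rot: [1.0, -0.0, 0.0, 0.0]
wrist_force: [1.6, -2.7, 1.1]
opening: 0.0003
```

Pushing at about 2.5 N. I'll slow down for the stop.

Request:
move_arm:
  moves:
    - [[0,0.15,0,0],[0,0.3,0,0],[0,0.45,0,0],[0,0.6,0,0],[0,0.75,0,0],[0,0.85,0,0]]

```text
time_s: 5.53
ee_pos: [0.6064, 0.089, 0.1308]
tool_rot: [1.0, -0.0, -0.0, 0.0]
wrist_force: [1.3, -1.7, 1.4]
opening: 0.0007
```

Request:
move_arm:
  moves:
    - [[0,0.1,0,0],[0,0.2,0,0],[0,0.3,0,0],[0,0.4,0,0],[0,0.4,0,0]]

```text
time_s: 5.95
ee_pos: [0.6063, 0.093, 0.1307]
tool_rot: [1.0, -0.0, -0.0, -0.0]
wrist_force: [0.5, -2.2, 1.0]
opening: 0.0008
```

Request:
move_arm:
  moves:
    - [[0,0.1,0,0],[0,0.2,0,0],[0,0.3,0,0],[0,0.4,0,0],[0,0.4,0,0]]

```text
time_s: 6.37
ee_pos: [0.6064, 0.0947, 0.1308]
tool_rot: [1.0, -0.0, -0.0, 0.002]
wrist_force: [0.5, -10.7, 1.4]
opening: 0.0005
```

Request:
move_arm:
  moves:
    - [[0,0.1,0,0],[0,0.1,0,0],[0,0.1,0,0]]

```text
time_s: 6.62
ee_pos: [0.6064, 0.0947, 0.1308]
tool_rot: [1.0, -0.0, -0.0, 0.002]
wrist_force: [-0.1, -13.4, 1.3]
opening: 0.0001
```

Request:
move_arm:
  moves:
    - [[0,-0.5,0,0],[0,-1.5,0,0],[0,-3,0,0],[0,-4,1,0],[0,-6,4,0],[0,-8,8,0],[0,-9,12,0],[0,-9.2,16,0],[0,-9.2,19,0],[0,-9.2,20,0]]

```text
time_s: 7.45
ee_pos: [0.6075, 0.0045, 0.3379]
tool_rot: [1.0, -0.001, 0.005, 0.0]
wrist_force: [0.2, 0.7, 0.8]
opening: 0.0007
```

Run:
```python
from h import *
o=get_obs();print(o["time_s"],o["ee_pos"],o["wrist_force"])
save("wrist","w2");im=save("side","d2")
```

```text
7.45 [0.60746303 0.00445524 0.33789187] [0.24652799 0.71761747 0.79607948]
```

View pics/w2.png

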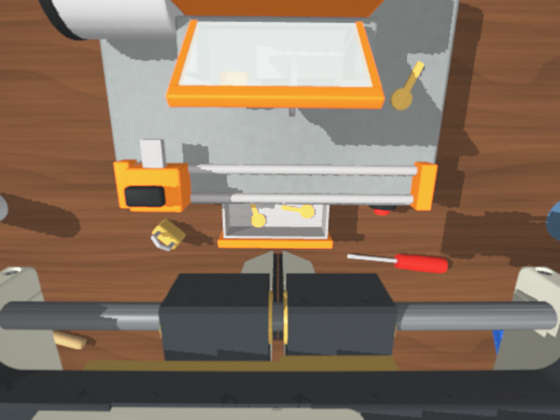

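The wrist view shows the carriage against the left block (118-190,165-210) and the lip at rows 85-105. Next is the guard.

Request:
move_arm:
  moves:
    - [[2,0,0,0],[4.5,0,0,0],[7,0,0,0],[9,0,0,0],[9.8,0,-1,0],[9.8,0,-2.5,0],[9.8,0,-3.5,0],[9.8,0,-4,0],[9.8,0,-4,0]]

```text
time_s: 8.3
ee_pos: [0.7032, 0.0058, 0.2873]
tool_rot: [1.0, -0.0, -0.003, -0.0]
wrist_force: [-0.6, -0.4, 0.5]
opening: 0.0005
```

Run:
```python
from h import *
o=get_obs();print(o["time_s"],o["ee_pos"],o["wrist_force"])
a=save("scene","s3")[110:310,200:400];b=save("side","d3")[80:280,130:330]
cv2.imwrite("pics/c3.png",cv2.resize(np.hstack([a,b]),None,fx=2,fy=2,interpolation=cv2.INTER_CUBIC)[:,:,::-1])
```

```text
8.3 [0.70317304 0.00582959 0.28734207] [-0.55275324 -0.42027305  0.5006739 ]
```

View pics/c3.png

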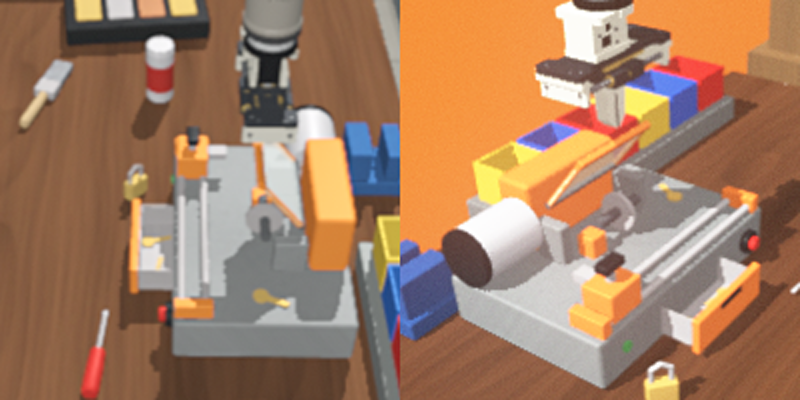

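The fingertips are just above the middle of the lip in both views, so I'll descend slowly.

Request:
move_arm:
  moves:
    - [[0,0,-0.4,0],[0,0,-0.8,0],[0,0,-1.2,0],[0,0,-1.6,0],[0,0,-2.0,0],[-0.2,0,-2.2,0],[-0.4,0,-2.4,0]]

```text
time_s: 8.98
ee_pos: [0.7005, 0.0058, 0.2666]
tool_rot: [1.0, -0.0, 0.0, 0.0]
wrist_force: [0.9, 0.0, 1.7]
opening: 0.0005
```

Request:
move_arm:
  moves:
    - [[-0.2,0,-0.25,0],[-0.4,0,-0.5,0],[-0.6,0,-0.75,0],[-0.8,0,-1.0,0],[-1.0,0,-1.25,0],[-1.25,0,-1.6,0],[-1.5,0,-1.95,0],[-1.75,0,-2.3,0],[-2.0,0,-2.65,0],[-2.2,0,-3.0,0]]

```text
time_s: 9.82
ee_pos: [0.678, 0.0058, 0.2362]
tool_rot: [1.0, -0.0, -0.0, 0.0]
wrist_force: [-2.0, -0.1, 3.0]
opening: 0.0004
```

Request:
move_arm:
  moves:
    - [[-0.2,0,-0.35,0],[-0.4,0,-0.7,0],[-0.55,0,-1.05,0],[-0.75,0,-1.4,0],[-0.9,0,-1.75,0],[-1.05,0,-2.1,0],[-1.2,0,-2.45,0],[-1.3,0,-2.8,0],[-1.4,0,-3.15,0],[-1.5,0,-3.5,0]]

```text
time_s: 10.65
ee_pos: [0.6634, 0.0057, 0.2014]
tool_rot: [1.0, -0.0, 0.0, 0.0]
wrist_force: [0.5, -0.2, -0.0]
opening: 0.0001
```

Request:
move_arm:
  moves:
    - [[-0.1,0,-0.2,0],[-0.1,0,-0.4,0],[-0.2,0,-0.6,0],[-0.2,0,-0.8,0],[-0.2,0,-1.0,0],[-0.2,0,-1.2,0],[-0.2,0,-1.35,0],[-0.2,0,-1.5,0]]

```text
time_s: 11.32
ee_pos: [0.6614, 0.0058, 0.1865]
tool_rot: [1.0, -0.0, -0.0, 0.0]
wrist_force: [-0.5, -0.3, 1.4]
opening: 0.0002
```

Run:
```python
from h import *
a=save("scene","s4")[110:310,200:400];b=save("side","d4")[80:280,130:330]
cv2.imwrite("pics/c4.png",cv2.resize(np.hstack([a,b]),None,fx=2,fy=2,interpolation=cv2.INTER_CUBIC)[:,:,::-1])
```

```text
(no output)
```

View pics/c4.png

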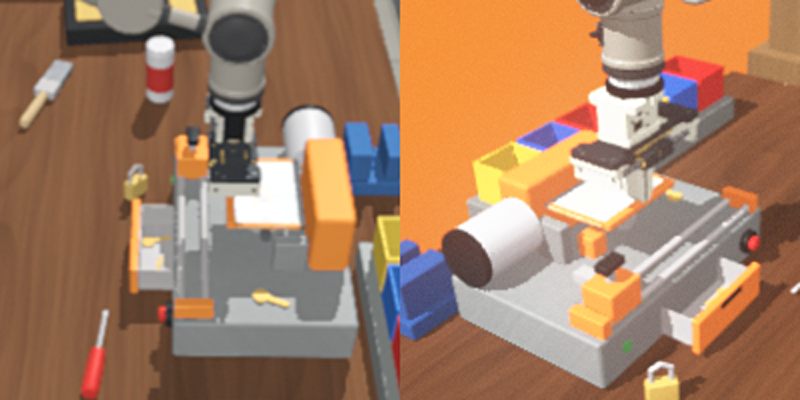

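The guard is nearly level and the fingers are on the lip. I'll press gently onto its stop.

Request:
move_arm:
  moves:
    - [[0,0,-0.1,0],[0,0,-0.2,0],[0,0,-0.3,0],[0,0,-0.4,0],[0,0,-0.4,0]]

```text
time_s: 11.83
ee_pos: [0.6615, 0.0058, 0.1842]
tool_rot: [1.0, -0.0, 0.001, 0.0]
wrist_force: [-3.9, -0.5, 8.2]
opening: 0.0004
```

Request:
move_arm:
  moves:
    - [[0,0,-0.1,0],[0,0,-0.2,0],[0,0,-0.2,0],[0,0,-0.2,0]]

```text
time_s: 12.17
ee_pos: [0.6615, 0.0058, 0.184]
tool_rot: [1.0, -0.0, 0.001, 0.0]
wrist_force: [-7.1, 0.2, 15.9]
opening: 0.0003
```

Request:
move_arm:
  moves:
    - [[0,0,0.4,0],[0,0,2,0],[0,0,4.5,0],[0,0,7.5,0],[-2,0,9,0],[-5,0,9,0],[-8.5,-0.5,9,0],[-12,-1,9,0],[-15.5,-1,9,0],[-18.5,-1,8,0]]

```text
time_s: 13.0
ee_pos: [0.4751, -0.0044, 0.262]
tool_rot: [1.0, -0.0, 0.002, 0.0]
wrist_force: [-0.4, 0.6, -0.0]
opening: 0.0002
```

Request:
move_arm:
  moves:
    - [[-1,0,-2,0],[-1,0,-5,0],[-1,0,-8,0],[-1,0,-11,0],[-1,0,-14,0],[-1,0,-16.5,0],[-1,0,-18,0],[-1,0,-18.8,0],[-1,0,-18.8,0]]

```text
time_s: 13.75
ee_pos: [0.4656, -0.0041, 0.0714]
tool_rot: [1.0, -0.0, -0.001, -0.0]
wrist_force: [-0.1, -0.2, -0.4]
opening: 0.0005
```

Request:
move_arm:
  moves:
    - [[0.3,0,-0.3,0],[0.6,0,-0.5,0],[0.9,0,-0.5,0],[1.2,0,-0.5,0],[1.5,0,-0.5,0],[1.8,0,-0.5,0],[2.1,0,-0.5,0],[2.4,0,-0.5,0],[2.7,0,-0.5,0],[3.0,0,-0.5,0]]

```text
time_s: 14.58
ee_pos: [0.4967, -0.0042, 0.0678]
tool_rot: [1.0, -0.0, 0.0, 0.0]
wrist_force: [0.5, -0.2, -0.8]
opening: 0.0004
```

Request:
move_arm:
  moves:
    - [[0.3,0,0,0],[0.6,0,0,0],[0.9,0,0,0],[1.2,0,0,0],[1.5,0,0,0],[1.8,0,0,0],[2.1,0,0,0],[2.4,0,0,0],[2.7,0,0,0],[3.0,0,0,0]]

```text
time_s: 15.42
ee_pos: [0.5266, -0.0042, 0.0677]
tool_rot: [1.0, -0.0, -0.0, 0.0]
wrist_force: [-2.4, -2.3, 0.2]
opening: 0.0009
```

Request:
move_arm:
  moves:
    - [[0.3,0,0,0],[0.6,0,0,0],[0.9,0,0,0],[1.2,0,0,0],[1.4,0,0,0],[1.6,0,0,0],[1.8,0,0,0]]

```text
time_s: 16.0
ee_pos: [0.5446, -0.0042, 0.0677]
tool_rot: [1.0, -0.0, -0.0, 0.0]
wrist_force: [-0.9, -0.6, -0.1]
opening: 0.0003
```

Request:
move_arm:
  moves:
    - [[0.1,0,0,0],[0.2,0,0,0],[0.3,0,0,0],[0.4,0,0,0],[0.5,0,0,0],[0.6,0,0,0],[0.7,0,0,0],[0.7,0,0,0]]

```text
time_s: 16.67
ee_pos: [0.5517, -0.0042, 0.0678]
tool_rot: [1.0, -0.0, 0.0, 0.0]
wrist_force: [-1.6, -0.3, -0.8]
opening: 0.0003
```

Request:
move_arm:
  moves:
    - [[0.1,0,0,0],[0.2,0,0,0],[0.3,0,0,0],[0.4,0,0,0],[0.4,0,0,0]]

```text
time_s: 17.08
ee_pos: [0.5542, -0.0042, 0.0677]
tool_rot: [1.0, -0.0, -0.002, -0.0]
wrist_force: [-7.0, -1.0, 3.8]
opening: 0.0003
```

Request:
move_arm:
  moves:
    - [[0.1,0,0,0],[0.2,0,0,0],[0.2,0,0,0],[0.2,0,0,0]]

```text
time_s: 17.42
ee_pos: [0.5543, -0.0041, 0.0676]
tool_rot: [1.0, -0.0, -0.004, -0.0]
wrist_force: [-13.6, -2.3, 8.9]
opening: 0.0004
```

Request:
move_arm:
  moves:
    - [[-0.4,0,0,0],[-1.5,0,0,0],[-3.5,0,0,0],[-6,0,2,0],[-8,0,5,0],[-8,0,9,0],[-8,0,13,0],[-8,0,17,0],[-8,0,21,0],[-8,0,23,0]]

```text
time_s: 18.25
ee_pos: [0.4791, -0.0042, 0.3033]
tool_rot: [1.0, 0.0, 0.005, 0.001]
wrist_force: [0.3, 0.1, 0.2]
opening: 0.0007
```

Request:
move_arm:
  moves:
    - [[0,0,0,0],[0,0,0,0]]

```text
time_s: 18.42
ee_pos: [0.4782, -0.0042, 0.2989]
tool_rot: [1.0, 0.0, 0.002, 0.0]
wrist_force: [-0.7, -0.3, -0.4]
opening: 0.0006
```

Run:
```python
from h import *
o=get_obs();print(o["time_s"],o["ee_pos"],o["wrist_force"])
w=save("wrist","w5");a=save("scene","s5")[110:310,200:400];b=save("side","d5")[80:280,130:330]
cv2.imwrite("pics/c5.png",np.vstack([cv2.resize(np.hstack([a,b]),None,fx=2,fy=2,interpolation=cv2.INTER_CUBIC)[:,:,::-1][120:],cv2.resize(w[:300,:,::-1],(593,318)).repeat(1,0) if 0 else cv2.copyMakeBorder(w[:300,:,::-1],0,0,0,240,0)]))
```

```text
18.4167 [ 0.47817296 -0.00416386  0.29890355] [-0.66838979 -0.31238668 -0.43053566]
```

View pics/c5.png

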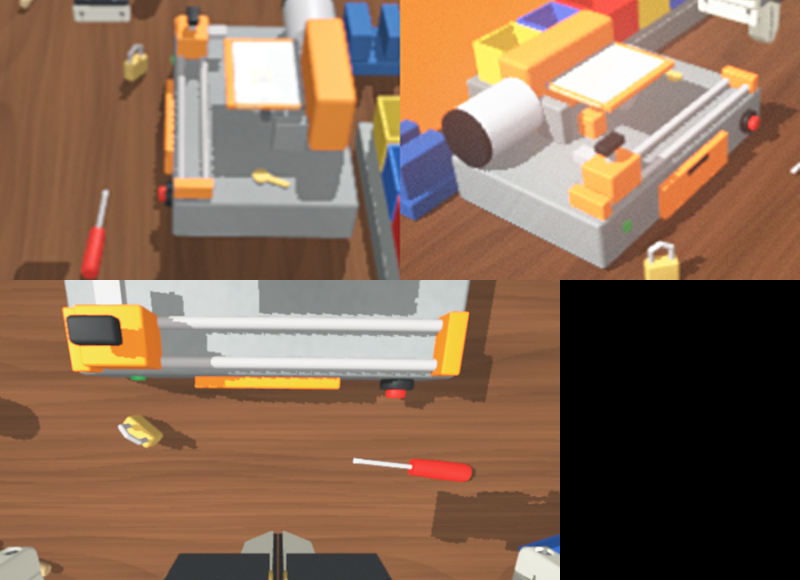

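The carriage is home, the guard is level and the drawer is shut. The loose items in view haven't moved and the arm is clear, so I'll hand in.

```bash
python3 -c "
from cell import *
hand_in()"
```

```text
the job is handed in; nothing more can be done
```

I closed the machine down in the order asked and handed it in at about 18.5 s of the 64 s allowed. All pushing was slow, with the closed fingertips.

| Step | How it ended | Last push against the stop |
|---|---|---|
| Carriage | Stopped against its left end | 13 N |
| Guard | Fingertips stopped at z ≈ 165 mm, the height expected when level | 16 N |
| Drawer | Panel face at about x = 0.564 m, the expected shut position | 14 N along the push direction |

The final pictures show the carriage against its block, the guard flat and the drawer flush. The arm was about 28 cm above the table, touching nothing. The padlock, screwdriver and key blank look unmoved, and the start button was never approached; I did not re-check the rest of the loose things in the last crops.

- **Measurement spread:** the scene and wrist cameras disagreed by about 1 cm on where the carriage and drawer faces started. I settled this by approaching slowly until the force showed contact.
- **Guard force:** for part of the guard's way down the force read close to zero. A picture then showed the fingers still on the lip.

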